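# Lift the hot chocolate muffin from its cup with the kitchen tongs

### The arm

A 7-joint arm with a two-finger parallel gripper is mounted at the origin on a cart in front of the work surface, level with it; the furniture and walls round the work are solid. World frame = base frame: x ahead of the robot, y to its left, z up, the work surface at z = 0. Lengths are in m, angles in rad, forces in N, time in s.
With the tool pointing down it reaches from about 0.425 to 0.875 m from the base axis. Payload 4.7 kg.
Tool frame: the origin (TCP) lies midway between the tips of the shut fingers; the grasp point (between the pads) lies 19 mm behind it; z points along the fingers, y is the line along which they close (so a half turn about z gives the same grasp; the last joint's range is limited). The gripper opens to 87 mm and grips with 3 to 60 N. Pads are 19 mm wide; open, the fingers measure 117 mm over their backs; the gripper's body (75 mm by 190 mm) begins 51 mm behind the grasp point.
Start: joints at [1.118, 0.321, -0.07, 1.45, 0.023, 1.371, -0.057], TCP at [0.293, -0.58, 0.223] pointing down, gripper open.
Joint ranges: [-2.86, 2.86], [-0.3, 2.09], [-1.38, 1.24], [0.06, 2.45], [-1.56, 4.7], [0.09, 2.05], [-2.69, 2.69]. Speed limits (rad/s): [2.57, 2.57, 3.14, 3.14, 3.14, 3.14, 3.14].

### API

Orientations are given as a rotation vector (axis times angle).
In Python, from bench import ctrl gives the robot as it stands. The module is installed in compiled form; this text tells all that it offers.
- The arm moves only by the shell command python3 -m handwheel 'ROWS' [FORCE]. ROWS is JSON, a list of rows, each a list of 7 numbers: the finger opening in m, from 0 to 0.087, then the shift along the tool's x, y, z in m, then the turn, a rotation vector about the tool's x, y, z in degrees. A call has 1 to 12 rows; each row shifts and turns the commanded pose from where the row before left it, along the tool's axes as they then stand; what a row does not reach is not made up. A row lasts 1/8 s, in which the tool goes at most 62.5 mm and 10.7 degrees, less where a joint would pass 70% of its speed; a pose out of reach is approached as far as the arm can. A call is refused whole if a number of a shift passes 0.0625 or a number of a turn 10.7, either way. A call with a gripper value outside its range is refused whole. The fingers move at their own pace and stop on an object; FORCE is the grip in N (left out, the last holds). Time passes only in rows, so rows that do not move let the fingers close. It gives the time, the measured TCP pose, the force, the opening and the grip force at its end, in the units of the state.
- ctrl.get_state(): the state, without advancing time (a new reading comes with each control period).
- ctrl.get_image(name): name is "scene" or "top" or "wrist"; returns (picture, depth): 400x640x3 uint8, blue, green, red; 400x640 float32, m along the optical axis (not along the pixel's ray), 0 where there is no reading.
- ctrl.camera_info(name): a dict with "intrinsics" (3x3 intrinsics, pixels), "R" (3x3) and "t" (3): a world point X has camera coordinates R X + t. Camera axes: x right, y down, z forward; pixel columns grow to the right and rows downward; lengths in m; the calibration is good to about 2 mm. A picture is of the moment at which its call begins: read the wrist's pose just before it. camera_info takes no time and is no camera call; for the wrist camera it gives the pose at the moment of the call.
- ctrl.close_job(): hands the job in; it is judged then, once.
The state is a dict: "time": time; "joint_positions": joint angles; "qd": joint speeds; "joint_torque": joint torques, N m; "position": TCP position; "tool_rot": TCP orientation; "ft_force": force on the tool from outside, world axes, zero at the start; "torque": the same for the moment, N m; "grip_width": opening from 0.0 (shut) to 1.0 (fully open); "grip_force": force on a finger pad.
Only numpy, scipy, OpenCV 4.12 (cv2) and the standard library are available. Lean on these libraries where they do the work, as an engineer would, in place of code of your own. Each camera call takes 0.05 s, during which the arm holds its last target. There are 200 camera calls.

### The job

The tin and the muffins are fresh from the oven and hot, so use the kitchen tongs: pick them up, close their tips round the crown of the dark chocolate muffin while it still sits in its cup, then lift it out of the tin and hold it up, upright and still, about 10 cm clear of the tin so that its underside can be checked. Finish while holding it like this; do not put it down or let go, and never touch a muffin with the gripper's fingers. Leave the golden muffins in their cups and the mug and the lemon where they are.

Things in the scene. Friction and masses are not known exactly. Their poses are not given: they have to be found in the camera images.
- tongs: Spring kitchen tongs, 0.12 kg, steel with black silicone sleeves and scooped tips, lying flat on the worktop, the two arms side by side in a V. Origin: hinge axis, at the underside; x: middle line from hinge to tips; z up. Tips reach 225 mm ahead, a hanging ring 38 mm behind. All within 0 to 18 mm height. Centre of mass about 90 mm ahead of the hinge.
- tongs_grip (a point): Where to grip the tongs, across both arms: middle line, 100 mm ahead of the hinge, mid-height (9 mm above the underside); axes as the tongs. Each arm has a flat sleeve 18 mm high from 62 to 142 mm ahead of the hinge. Outer faces: 64 mm apart open, 40 mm and parallel at joint 0.12. The spring pushes back with 5 N per sleeve open, 10 N at 0.12, which keeps partly closed tongs in the grip.
- tongs_left (a joint): Closing angle of each arm (mirrored, both alike), rad: 0 = open, held there by the spring; 0.19 = end of travel. Squeezing the sleeves closes it. Width over the sleeves at the grip point = 64 mm - 200 mm x angle; clear gap between the tips = 105 mm - 410 mm x angle; the tips meet a muffin's 56 mm crown at 0.12. A squeeze of 20 to 30 N on the sleeves holds a muffin well.
- tongs_left_tip (a point): Middle of the inner face of the left (+y) tip, at mid-height, 205 mm ahead of the hinge at joint 0.12 (about 200 mm when open). The tip is a black scoop 40 mm long, 16 mm high, 3 mm thick, hollowed to a 28 mm radius to fit a crown.
- tongs_right_tip (a point): The same for the right (-y) tip. The point half way between the two tips is where the muffin's axis belongs when the tongs close.
- bun_tin: Dark grey bun tin, 2 x 3 cups, fixed: 172 mm (x) by 256 mm (y), a thin grip bow 21 mm further out at each y end. Origin: centre, underside of the cups, z up; plate top 32 mm above it. Cups 55 mm wide at the top, 43 mm at the bottom, 29 mm deep, at x -40 (row near the robot) and +40 mm, y -80, 0, +80 mm.
- board: Wooden chopping board under the tin, 240 x 340 x 20 mm (x, y, z), fixed. Origin: centre of its underside on the worktop.
- choc_muffin: Dark brown chocolate muffin, about 50 g, in one of the three near-row cups. Origin: centre of its underside (3 mm above the tin's origin when in its cup), z up. Tapered base, 39 to 49 mm wide, 30 mm high, loose in the cup; crown above the plate, 56 mm wide with upright sides from 37 to 47 mm height, domed to 61 mm. Grip its sides about 43 mm above the origin.
- plain_muffin_a: Golden muffin, same shape and origin, in another near-row cup; must stay. Crowns of neighbours are 24 mm apart, so bring the tongs partly closed (tip gap about 75 mm).
- plain_muffin_b: Golden muffin, same shape and origin, in the remaining near-row cup; must stay.
- plain_muffin_c: Golden muffin, same shape and origin, in the middle cup of the far row; must stay.
- mug: Green mug, 65 x 94 x 52 mm with its handle, standing loose on the worktop right of the board. Origin: centre of its underside.
- lemon: Lemon, 78 x 55 x 56 mm, loose on the worktop beyond the tongs. Origin: its underside.
Mind the look-alikes: they are no part of the job. What is shaped like the choc_muffin but red or turquoise is not meant.

How it is judged:
By the outcome, as a careful person would: the job done as asked, in the order asked, and still so for the second after the job is handed in, while the arm keeps its last pose, push and grip.
It also fails if it takes over 48 s, if anything falls off the work surface, if the arm or the gripper's body presses on something with over 40 N, if the wrist force passes 120 N, or if a joint passes its speed limit or range.

## Working session

There is one attempt and no reset: what is moved stays moved. The work goes in short steps, Python scripts to look and compute and a shell command to move; the robot and the scene stay as the last step left them, time stands still between calls to the robot, and variables do not carry over. Pictures are saved under pics/ and viewed, at most 10 in all, crops included, and the job is handed in when it is done.

```bash
mkdir -p pics; python3 - <<'E'
from bench import ctrl
import cv2,numpy as np
s=ctrl.get_state();print(s)
for n in("top","scene"):
    im,d=ctrl.get_image(n);cv2.imwrite(f"pics/{n}0.png",im);np.save(f"pics/{n}0.npy",d)
    print(n,ctrl.camera_info(n))
E
```

```text
{'time': 0.0, 'joint_positions': array([ 1.11807891,  0.32181471, -0.07006508,  1.45167522,  0.02262758,
        1.37078575, -0.05688112]), 'qd': array([-0.00116016,  0.00078484,  0.00086948, -0.00072461, -0.00068829,
        0.00179287,  0.00123134]), 'joint_torque': array([-2.16248504e-04, -4.91286707e+01, -4.03952440e-01, -3.12526631e+01,
       -6.39117393e-02,  4.34871786e-02,  1.87100641e-04]), 'position': array([ 0.29221839, -0.57999489,  0.22146664]), 'tool_rot': array([-3.05462945e+00, -7.26271792e-01,  8.87387888e-04]), 'ft_force': array([-0.1830748 ,  0.27238628,  0.33305806]), 'torque': array([-0.01118573, -0.04467298, -0.05554955]), 'grip_force': 0.0, 'grip_width': 1.0024940240353897}
top {'intrinsics': array([[407.4641257 ,   0.        , 318.88851357],
       [  0.        , 407.4641257 , 192.6758328 ],
       [  0.        ,   0.        ,   1.        ]]), 'R': array([[ 0.00278352, -0.99992908, -0.01157982],
       [-0.99179183, -0.0012802 , -0.1278567 ],
       [ 0.1278328 ,  0.01184066, -0.99172505]]), 't': array([-4.41938347e-04,  5.42455079e-01,  1.13384344e+00])}
scene {'intrinsics': array([[510.80020788,   0.        , 321.64388876],
       [  0.        , 510.80020788, 203.3839237 ],
       [  0.        ,   0.        ,   1.        ]]), 'R': array([[ 0.87917981, -0.47631371, -0.01296556],
       [-0.21813699, -0.37814742, -0.89967815],
       [ 0.42362615,  0.79380714, -0.43636122]]), 't': array([-0.50624266,  0.18010158,  1.32971243])}
```

View pics/top0.png

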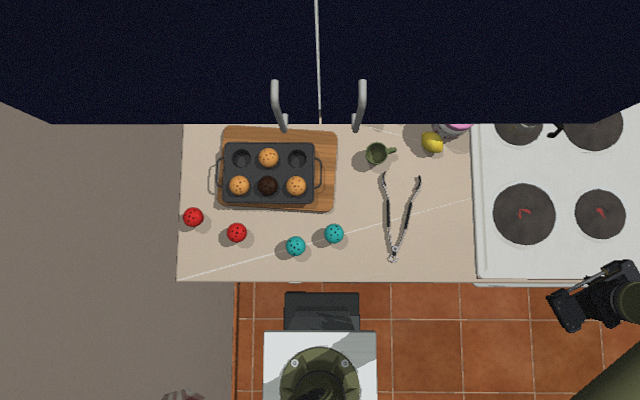

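View pics/scene0.png

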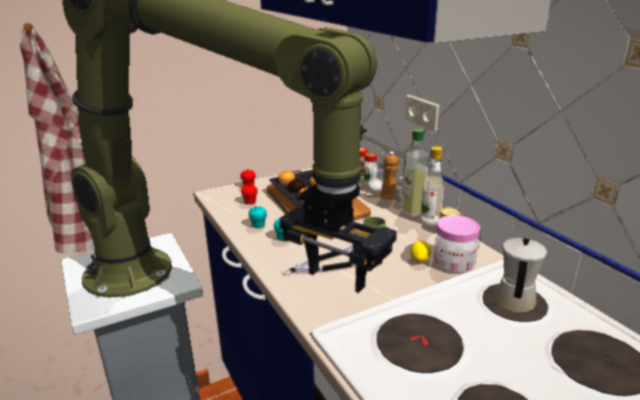

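Top view: the chocolate muffin is at about (267,186), the middle near-row cup. Golden muffins are at (239,186), (296,186) and (268,158). The tongs have their hinge near (392,252) and tips near (383,178) and (419,180). The mug is at (377,153) and the lemon at (432,142). A wall cupboard overhangs the rows above 124.

```bash
cat > h.py <<'E'
import numpy as np,cv2
from bench import ctrl
def cloud(n,d,ci=None):
    ci=ci or ctrl.camera_info(n);K=ci["intrinsics"]
    v,u=np.mgrid[:400,:640]
    c=np.stack([(u-K[0,2])/K[0,0]*d,(v-K[1,2])/K[1,1]*d,d],-1)
    return (c-ci["t"])@ci["R"]
E
python3 - <<'E'
from h import *
d=np.load("pics/top0.npy");im=cv2.imread("pics/top0.png");P=cloud("top",d)
np.set_printoptions(precision=4,suppress=True)
for n,(u,v) in dict(choc=(267,186),a=(239,186),b=(296,186),c=(268,158),mug=(377,153),lemon=(432,142),t1=(383,178),t2=(419,180),h=(392,252),table=(350,200),cab=(320,80),board=(325,200)).items(): print(n,P[v,u],im[v,u])
# muffins: points above plate top
for n,(u,v) in dict(choc=(267,186),a=(239,186),b=(296,186),c=(268,158)).items():
    q=P[v-14:v+15,u-14:u+15].reshape(-1,3); q=q[(q[:,2]>.075)]
    print(n,len(q),(q.min(0)+q.max(0))/2,q.min(0),q.max(0))
r=np.zeros(d.shape,bool);r[165:268,370:428]=1
m=r&(P[...,2]>.006)&(P[...,2]<.03)&(d>0)
q=P[m];print(len(q),q.min(0),q.max(0))
for x0 in np.arange(.3,.62,.02):
    y=q[(q[:,0]>=x0)&(q[:,0]<x0+.02)]
    if len(y): print(round(x0+.01,2),len(y),np.sort(y[:,1])[[0,-1]],y[:,2].mean(), np.diff(np.sort(y[:,1])).max(initial=0))
# board/tin yaw
g=(P[...,2]>.045)&(P[...,2]<.06)&(d>0);g[:,:215]=0;g[:,322:]=0;g[:130]=0;g[215:]=0
print("tin",cv2.minAreaRect(P[g][:,:2].astype(np.float32)),g.sum())
cv2.imwrite("pics/t1.png",cv2.resize(im[160:270,365:435],None,fx=5,fy=5))
E
```

```text
choc [0.5545 0.1432 0.0837] [31 43 57]
a [0.5545 0.2207 0.0834] [ 82 154 216]
b [0.5546 0.0632 0.0836] [ 77 142 203]
c [0.6334 0.142  0.0828] [ 70 121 180]
mug [ 0.6646 -0.171   0.0089] [51 75 70]
lemon [ 0.6868 -0.3228  0.0523] [ 76 188 206]
t1 [ 0.5887 -0.1867  0.0138] [78 79 76]
t2 [ 0.5832 -0.2921  0.0122] [58 64 74]
h [ 0.3743 -0.2086  0.0143] [63 71 76]
table [ 0.5258 -0.0909 -0.0048] [159 175 190]
cab [ 0.5796 -0.0088  0.7501] [66 62 61]
board [ 0.5231 -0.0169  0.0186] [ 74 116 164]
choc 242 [0.4885 0.0781 0.6344] [ 0.3931 -0.0132  0.0751] [0.5839 0.1695 1.1938]
a 240 [0.4884 0.1185 0.6344] [ 0.3931 -0.0132  0.075 ] [0.5838 0.2501 1.1938]
b 244 [0.4885 0.0391 0.6344] [ 0.3931 -0.0132  0.075 ] [0.5839 0.0914 1.1938]
c 239 [0.5283 0.079  0.6345] [ 0.3931 -0.0132  0.0751] [0.6636 0.1712 1.1938]
379 [ 0.3486 -0.3057  0.006 ] [ 0.6289 -0.1492  0.0244]
0.35 10 [-0.221  -0.2033] 0.009189211128416436 0.0034723447588649314
0.37 27 [-0.2208 -0.2029] 0.012353381952696583 0.003026242527555706
0.39 43 [-0.2909 -0.204 ] 0.015049869846625819 0.061480399426053156
0.41 18 [-0.2381 -0.2007] 0.01361568167756929 0.026576025747530096
0.43 19 [-0.2442 -0.1987] 0.01325136737868155 0.037280405164588026
0.45 37 [-0.2529 -0.1954] 0.015096448506866717 0.02612380689644231
0.47 34 [-0.2672 -0.1915] 0.015469178683397356 0.046587446718227704
0.49 38 [-0.2968 -0.1799] 0.015056707524739582 0.0487573245466259
0.51 42 [-0.2662 -0.1947] 0.01549241164253071 0.05459269881897719
0.53 22 [-0.2758 -0.1948] 0.014275709967412443 0.06378054456096477
0.55 20 [-0.2903 -0.1895] 0.013501148522293921 0.08076808102390431
0.57 33 [-0.2944 -0.1492] 0.014616296165806586 0.036800650459941436
0.59 28 [-0.2938 -0.1494] 0.014193062893989682 0.10246948229320174
0.61 6 [-0.3057 -0.1872] 0.011785505548347773 0.09253312934497171
tin ((0.6002556085586548, 0.14604316651821136), (0.3032797574996948, 0.17797154188156128), 89.52487182617188) 3942
```

View pics/t1.png

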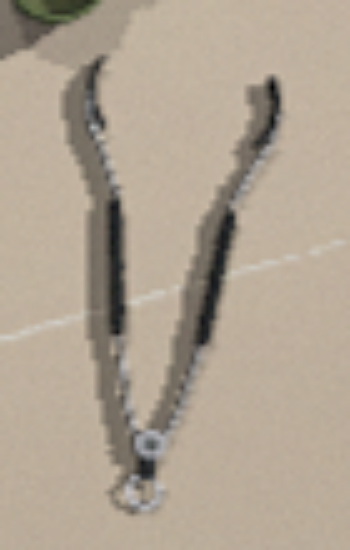

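```bash
cat >> h.py <<'E'
def ray(n,u,v,z,ci=None):
    ci=ci or ctrl.camera_info(n);K=ci["intrinsics"];R=ci["R"]
    d=R.T@np.array([(u-K[0,2])/K[0,0],(v-K[1,2])/K[1,1],1]);c=-R.T@ci["t"]
    return c+d*(z-c[2])/d[2]
E
python3 - <<'E'
from h import *
np.set_printoptions(precision=4,suppress=True)
d=np.load("pics/top0.npy");P=cloud("top",d)
for n,(u,v) in dict(choc=(267,186),a=(239,186),b=(296,186),c=(268,158),r=(236,232),t1=(295,246),t2=(334,233)).items():
    q=P[v-12:v+13,u-12:u+13].reshape(-1,3); q=q[(q[:,2]<.1)&(q[:,2]>(.068 if n in('choc','a','b','c') else .025))]
    print(n,len(q),(q.min(0)+q.max(0))/2,q.min(0),q.max(0))
f=lambda u,v,z=.018:ray("top",365+(u-2)/5,160+(v-2)/5,z)
h=f(150,443);L=(f(115,200)+f(118,335))/2;Rr=(f(230,210)+f(205,345))/2
tl=f(97,60);tr=f(275,85)
g=(L+Rr)/2
for n,p in dict(h=h,L=L,R=Rr,tl=tl,tr=tr,g=g).items(): print(n,p,np.linalg.norm(p-h))
print("width",np.linalg.norm(L-Rr))
for a in (g-h,(tl+tr)/2-h): print(np.degrees(np.arctan2(a[1],a[0])),np.linalg.norm(a))
s=ctrl.get_state();R=cv2.Rodrigues(s["tool_rot"])[0];print(R,s["position"])
print("wrist", ctrl.camera_info("wrist"))
E
```

```text
choc 301 [0.5591 0.1462 0.0781] [0.5333 0.1195 0.0683] [0.5849 0.1728 0.0878]
a 299 [0.5607 0.225  0.0801] [0.5336 0.1983 0.0685] [0.5877 0.2517 0.0916]
b 302 [0.5581 0.0656 0.0787] [0.5313 0.0391 0.068 ] [0.5849 0.0921 0.0893]
c 295 [0.6386 0.145  0.0785] [0.6127 0.1181 0.0688] [0.6646 0.1719 0.0882]
r 316 [0.4293 0.2341 0.0483] [0.404  0.2065 0.0336] [0.4546 0.2618 0.0631]
t1 313 [0.3921 0.0684 0.0539] [0.3657 0.0415 0.0402] [0.4184 0.0953 0.0675]
t2 304 [ 0.4258 -0.0394  0.0547] [ 0.3993 -0.0646  0.0445] [ 0.4523 -0.0141  0.0649]
h [ 0.3852 -0.2156  0.018 ] 0.0
L [ 0.4856 -0.1984  0.018 ] 0.10193023656618068
R [ 0.48   -0.2565  0.018 ] 0.10322271691993154
tl [ 0.607  -0.1893  0.018 ] 0.22339548244246796
tr [ 0.5923 -0.2927  0.018 ] 0.22099297744504068
g [ 0.4828 -0.2275  0.018 ] 0.09834848885398596
width 0.05830697891410027
-6.904236595820057 0.09834848885398596
-6.753747404345083 0.21597742733493103
[[ 0.893   0.45   -0.0009]
 [ 0.45   -0.893   0.0015]
 [-0.0001 -0.0017 -1.    ]] [ 0.2922 -0.5801  0.2216]
wrist {'intrinsics': array([[319.3069,   0.    , 321.348 ],
       [  0.    , 319.3069, 197.6199],
       [  0.    ,   0.    ,   1.    ]]), 'R': array([[ 0.4503, -0.8929, -0.0019],
       [-0.8612, -0.4349,  0.2631],
       [-0.2357, -0.1168, -0.9648]]), 't': array([-0.648 , -0.0315,  0.3904])}
```

```bash
python3 -m handwheel '[[0.087,0,0,0,0,0,9],[0.087,0,0,0,0,0,9],[0.087,0,0,0,0,0,9],[0.087,0,0,0,0,0,6.5],[0.087,0.018,-0.046,0,0,0,0],[0.087,0.018,-0.046,0,0,0,0],[0.087,0.018,-0.046,0,0,0,0],[0.087,0.018,-0.046,0,0,0,0],[0.087,0.018,-0.046,0,0,0,0],[0.087,0.018,-0.046,0,0,0,0],[0.087,0.018,-0.046,0,0,0,0],[0.087,0.018,-0.046,0,0,0,0]]' 40
cat > look.py <<'E'
import sys
from h import *
n=sys.argv[1]
ci=ctrl.camera_info(n);s=ctrl.get_state();im,d=ctrl.get_image(n)
cv2.imwrite(f"pics/{sys.argv[2]}.png",im);np.savez(f"pics/{sys.argv[2]}.npz",d=d,R=ci["R"],t=ci["t"],intrinsics=ci["intrinsics"])
R=cv2.Rodrigues(s["tool_rot"])[0];np.set_printoptions(precision=4,suppress=True)
print(s["time"],s["position"],"yaw",np.degrees(np.arctan2(R[1,0],R[0,0])),"z",R[:,2],s["grip_width"]*.087,s["grip_force"],s["ft_force"])
E
python3 look.py wrist w1
```

```text
time: 1.6
position: [0.4791, -0.2304, 0.2222]
tool_rot: [3.136, -0.185, -0.001]
ft_force: [0.8, -0.8, -0.7]
grip_width: 1.0
grip_force: 0.0
1.6 [ 0.4791 -0.2304  0.2222] yaw -6.759345066736529 z [-0.0005  0.     -1.    ] 0.08702875357992824 0.0 [ 0.8171 -0.7564 -0.7477]
```

View pics/w1.png

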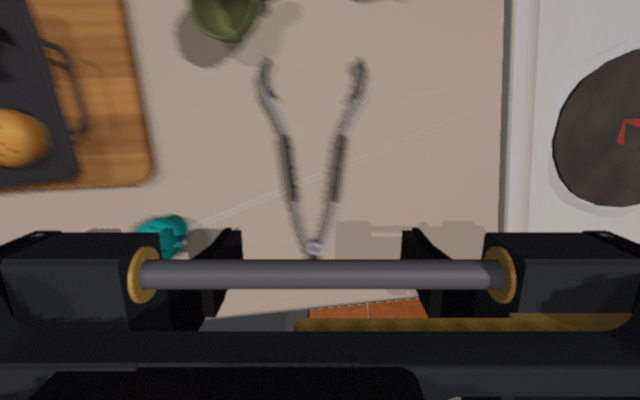

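The wrist view shows the tongs in line with the tool: hinge at (314,247), sleeve middles at (289,168) and (338,167), tips at (266,68) and (360,68).

```bash
python3 - <<'E'
from h import *
np.set_printoptions(precision=4,suppress=True)
ci=dict(np.load("pics/w1.npz"));f=lambda u,v:ray("",u,v,.018,ci)
h,L,R,tl,tr=f(314,247),f(289,168),f(338,167),f(266,65),f(360,65)
for p in(h,L,R,tl,tr):print(p,np.linalg.norm(p-h))
a=(tl+tr)/2-h;b=(L+R)/2-h;print(np.degrees(np.arctan2(a[1],a[0])),np.degrees(np.arctan2(b[1],b[0])),np.linalg.norm(L-R))
u=a/np.linalg.norm(a);print("grip",h+.1*u,(L+R)/2+u*0)
p=ctrl.get_state()["position"];print(p)
E
```

```text
[ 0.3893 -0.2092  0.018 ] 0.0
[ 0.4911 -0.1927  0.018 ] 0.10315237534940533
[ 0.4856 -0.2492  0.018 ] 0.1042886071674043
[ 0.6041 -0.1843  0.018 ] 0.21624371143373158
[ 0.5923 -0.284   0.018 ] 0.21633621538464048
-6.7963332329501 -6.7476087206320825 0.05682550475070213
grip [ 0.4886 -0.2211  0.018 ] [ 0.4883 -0.2209  0.018 ]
[ 0.483  -0.222   0.2224]
```

```bash
python3 -m handwheel '[[0.087,0,0,0.03,0,0,0],[0.087,0,0,0.03,0,0,0],[0.087,0,0,0.02,0,0,0],[0.087,0,0,0,0,0,0],[0.087,0,0,0,0,0,0],[0.087,0,0,0,0,0,0]]'
python3 look.py wrist w2
```

```text
time: 2.4
position: [0.4795, -0.2324, 0.1437]
tool_rot: [3.135, -0.185, 0.003]
ft_force: [-0.4, 0.4, -0.1]
grip_width: 0.996
grip_force: 0.0
2.4 [ 0.4795 -0.2324  0.1437] yaw -6.761635193718695 z [ 0.0017 -0.0011 -1.    ] 0.08663435369934072 0.0 [-0.3502  0.4384 -0.116 ]
```

View pics/w2.png

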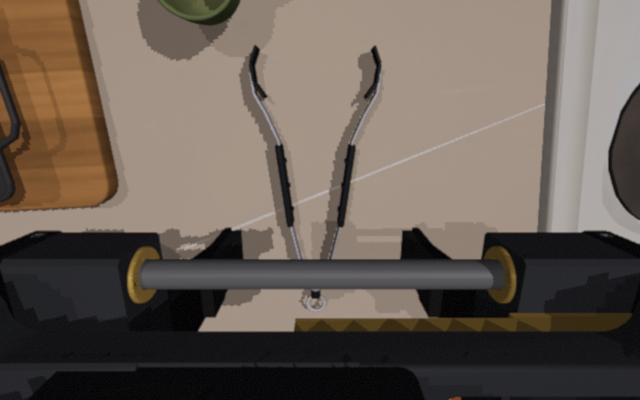

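Sharp view: left sleeve (281,147)–(291,225), right sleeve (350,147)–(341,225), tip ends (256,47) and (376,47).

```bash
python3 - <<'E'
from h import *
np.set_printoptions(precision=4,suppress=True)
ci=dict(np.load("pics/w2.npz"));f=lambda u,v:ray("",u,v,.018,ci)
A=[f(*p) for p in((281,147),(350,147),(291,225),(341,225),(256,47),(376,47))]
for p in A:print(p)
m=[(A[i]+A[i+1])/2 for i in(0,2,4)];a=m[2]-m[1];print("yaw",np.degrees(np.arctan2(a[1],a[0])))
print(m);u=a/np.linalg.norm(a)
print("grip from sleeves (102 ahead)",(m[0]+m[1])/2-.002*u,"from tips",m[2]-.125*u)
for _ in range(3):
    s=ctrl.get_state();print(s["position"])
E
```

```text
[ 0.5242 -0.2     0.018 ]
[ 0.5169 -0.2614  0.018 ]
[ 0.4497 -0.1984  0.018 ]
[ 0.4441 -0.2458  0.018 ]
[ 0.608  -0.1918  0.018 ]
[ 0.5964 -0.2905  0.018 ]
yaw -6.991005684284813
[array([ 0.5205, -0.2307,  0.018 ]), array([ 0.4469, -0.2221,  0.018 ]), array([ 0.6022, -0.2411,  0.018 ])]
grip from sleeves (102 ahead) [ 0.4818 -0.2261  0.018 ] from tips [ 0.4781 -0.2259  0.018 ]
[ 0.4794 -0.2323  0.1436]
[ 0.4794 -0.2323  0.1436]
[ 0.4794 -0.2323  0.1436]
```

```bash
python3 -m handwheel '[[0.087,0.002,-0.006,0.03,0,0,0],[0.087,0,0,0.03,0,0,0],[0.087,0,0,0.03,0,0,0],[0.087,0,0,0.025,0,0,0],[0.087,0,0,0.015,0,0,0],[0.087,0,0,0.006,0,0,0],[0.087,0,0,0,0,0,0],[0.087,0,0,0,0,0,0]]'
```

```text
time: 3.45
position: [0.4823, -0.2266, 0.0075]
tool_rot: [3.135, -0.185, 0.003]
ft_force: [-0.8, 0.9, -0.5]
grip_width: 1.0
grip_force: 0.0
```

```bash
python3 -m handwheel '[[0.087,0,0,0.003,0,0,0],[0.087,0,0,0.0015,0,0,0],[0.075,0,0,0,0,0,0],[0.068,0,0,0,0,0,0],[0.064,0,0,0,0,0,0],[0.060,0,0,0,0,0,0],[0.056,0,0,0,0,0,0],[0.053,0,0,0,0,0,0],[0.050,0,0,0,0,0,0],[0.049,0,0,0,0,0,0],[0.049,0,0,0,0,0,0]]' 30
python3 look.py wrist w3
```

```text
time: 4.82
position: [0.4816, -0.2263, 0.0021]
tool_rot: [3.136, -0.185, 0.0]
ft_force: [0.0, 0.5, 0.2]
grip_width: 0.569
grip_force: 7.5
4.825 [ 0.4816 -0.2263  0.0021] yaw -6.750566283725045 z [ 0.0001 -0.0002 -1.    ] 0.04951842197575099 7.509294077754021 [0.038  0.545  0.2327]
```

View pics/w3.png

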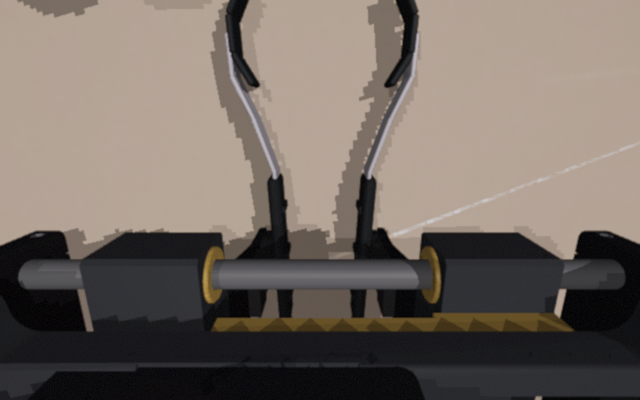

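The tongs are gripped between the fingers at 49.5 mm and 7.5 N, with the arms symmetrical. Now lifting.

```bash
python3 -m handwheel '[[0.049,0,0,-0.005,0,0,0],[0.049,0,0,-0.01,0,0,0],[0.049,0,0,-0.02,0,0,0],[0.049,0,0,-0.03,0,0,0],[0.049,0,0,-0.03,0,0,0],[0.049,0,0,-0.03,0,0,0],[0.049,0,0,-0.02,0,0,0],[0.049,0,0,-0.005,0,0,0],[0.049,0,0,0,0,0,0],[0.049,0,0,0,0,0,0]]'
python3 look.py wrist w4; python3 - <<'E'
from h import *
np.set_printoptions(precision=4,suppress=True)
z=np.load("pics/w4.npz");P=cloud("",z["d"],z)
m=(z["d"]>0)&(P[...,2]>.1);m[232:]=0
q=P[m];print(len(q));s=ctrl.get_state();R=cv2.Rodrigues(s["tool_rot"])[0]
t=(q-s["position"])@R
for x0 in np.arange(0.02,.14,.01):
    w=t[(t[:,0]>=x0)&(t[:,0]<x0+.01)]
    for sgn in(-1,1):
        k=w[w[:,1]*sgn>0]
        if len(k): print(round(x0,2),sgn,k[:,1].min(),k[:,1].max(),k[:,2].min(),k[:,2].max())
E
```

```text
time: 6.12
position: [0.4807, -0.2259, 0.1509]
tool_rot: [-3.135, 0.185, 0.003]
ft_force: [-0.8, -0.0, -1.8]
grip_width: 0.565
grip_force: 7.2
6.125 [ 0.4807 -0.2259  0.1509] yaw -6.752933445062292 z [-0.0018  0.0008 -1.    ] 0.04919683073467014 7.236982807517052 [-0.7542 -0.0065 -1.7678]
7184
0.02 -1 -0.026829358746461685 -0.01879742877078431 -0.01769842072061054 -0.00041700790706450776
0.02 1 0.0163133771614938 0.024418650105685894 -0.017577476875274174 0.0006807575854220711
0.03 -1 -0.08760415540549257 -0.020372440267433678 -0.0739823067720652 0.00016114943770730063
0.03 1 0.01793769249627406 0.08508375254068687 -0.07350061063587138 0.00027669981841046314
0.04 -1 -0.026719050803668515 -0.02106425668045503 -0.016597245844756282 0.000233709283045335
0.04 1 0.018742737047212417 0.024335037563337214 -0.016460344798319634 -7.114426425249152e-05
0.05 -1 -0.02997619347120077 -0.024369076859002844 -0.01657648884372733 0.00021008329375776322
0.05 1 0.022153802732675268 0.027344198483614027 -0.01621566774471964 -3.988134829762351e-05
0.06 -1 -0.03378185376518207 -0.027957642534058053 -0.016
[... 363 characters left out ...]
814254 -0.017221031500960465 0.0006236074507634057
0.08 1 0.028194337587671037 0.03919532062458482 -0.01708410228695039 -0.00011722857922742827
0.09 -1 -0.04193507850775956 -0.0340874842028746 -0.017645198168717537 -0.00036630992494789436
0.09 1 0.03147403670091623 0.03971723264972107 -0.01725211039159162 0.0006950015924946204
0.1 -1 -0.042021295668565585 -0.03761387630704269 -0.017238289290496953 -0.00023276368453471727
0.1 1 0.03537180130590503 0.039767820860608726 -0.01708269011475131 0.0001843522679870233
0.11 -1 -0.04076260967829342 -0.03395743665075459 -0.018398669505919958 0.00013053285485755157
0.11 1 0.03179253337358259 0.03870263225805546 -0.017107768865645787 0.0006377352745193136
```

The tongs hang level: underside at TCP height, tips about ±37 mm, scoop centre about 105 mm ahead. Next, carry them over to the muffin.

```bash
python3 -m handwheel '[[0.049,0,0,0,0,0,-3.4],[0.049,0,0,0,0,0,-3.35],[0.049,-0.003,-0.02,0,0,0,0],[0.049,-0.003,-0.04,0,0,0,0],[0.049,-0.003,-0.045,0,0,0,0],[0.049,-0.003,-0.05,0,0,0,0],[0.049,-0.003,-0.05,0,0,0,0],[0.049,-0.003,-0.05,0,0,0,0],[0.049,-0.003,-0.045,0,0,0,0],[0.049,-0.003,-0.04,0,0,0,0],[0.049,-0.002,-0.02,0,0,0,0],[0.049,0,-0.01,0,0,0,0]]'
python3 -m handwheel '[[0.049,0,0,0,0,0,0],[0.049,0,0,0,0,0,0],[0.049,0,0,0,0,0,0]]'
python3 look.py wrist w5
```

```text
time: 7.68
position: [0.4541, 0.1459, 0.1517]
tool_rot: [3.141, 0.004, -0.001]
ft_force: [-0.3, -1.1, -1.5]
grip_width: 0.569
grip_force: 7.2
time: 8.05
position: [0.4556, 0.1427, 0.1519]
tool_rot: [3.141, -0.003, -0.0]
ft_force: [0.1, 0.3, -1.5]
grip_width: 0.564
grip_force: 7.2
8.05 [0.4556 0.1427 0.1519] yaw -0.11932426332634107 z [-0.0002 -0.0004 -1.    ] 0.04902731868309486 7.237117365002632 [ 0.0639  0.3121 -1.5359]
```

View pics/w5.png

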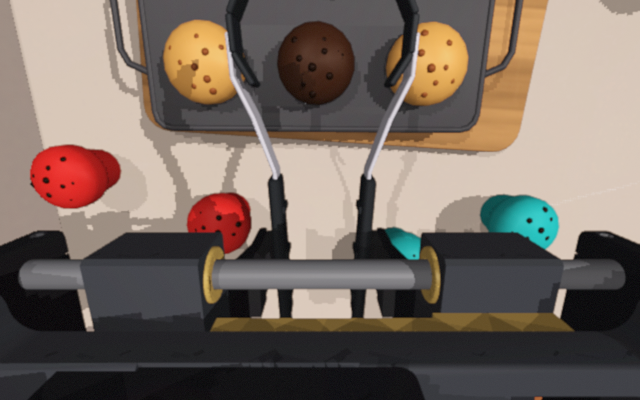

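The chocolate muffin is at (316,62) between the tongs' arms, with golden muffins at (204,62) and (428,64). The tips are partly out of view at the top. I'll measure the crowns from this camera.

```bash
python3 - <<'E'
from h import *
np.set_printoptions(precision=4,suppress=True)
z=np.load("pics/w5.npz");P=cloud("",z["d"],z);print("plate",P[100:115,300:330,2].mean())
for n,(a,b) in dict(choc=(265,375),a=(155,235),b=(405,475)).items():
    q=P[5:115,a:b].reshape(-1,3);q=q[(q[:,2]>.06)&(q[:,2]<.1)]
    # sphere-ish dome fit: z max and circle bbox
    A=np.c_[2*q,np.ones(len(q))];t=q[q[:,2]>.068];A=np.c_[2*t,np.ones(len(t))]
    c=np.linalg.lstsq(A,(t**2).sum(1),rcond=None)[0];print(n,q.min(0),q.max(0),(q.min(0)+q.max(0))/2,"sph",c[:3])
s=ctrl.get_state();q=P[:60,200:440].reshape(-1,3);q=q[q[:,2]>.12]-s["position"]
for x0 in np.arange(.06,.13,.01):
    w=q[(q[:,0]>=x0)&(q[:,0]<x0+.01)];
    if len(w): print(x0,w[w[:,1]<0][:,1].max(),w[w[:,1]>0][:,1].min(),w[:,1].min(),w[:,1].max(),w[:,2].min(),w[:,2].max())
E
```

```text
plate 0.05849686054106735
choc [0.5323 0.1205 0.0609] [0.5874 0.1755 0.0875] [0.5598 0.148  0.0742] sph [0.56   0.1479 0.0509]
a [0.5331 0.2063 0.0602] [0.5882 0.2542 0.087 ] [0.5606 0.2303 0.0736] sph [0.5607 0.2279 0.0506]
b [0.5314 0.0416 0.061 ] [0.5869 0.0838 0.0871] [0.5592 0.0627 0.0741] sph [0.5593 0.0676 0.0503]Traceback (most recent call last):
  File "<stdin>", line 12, in <module>
    return umr_maximum(a, axis, None, out, keepdims, initial, where)
ValueError: zero-size array to reduction operation maximum which has no identity
```

```bash
python3 - <<'E'
from h import *
np.set_printoptions(precision=4,suppress=True)
z=np.load("pics/w5.npz");P=cloud("",z["d"],z)
med=lambda q:np.median(q.reshape(-1,3),0)
print("w plate",med(P[112:122,250:265]),med(P[112:122,380:400]),med(P[20:40,150:160]),"board",med(P[135:142,410:450]),"table",med(P[180:200,420:460]),"top",med(P[57:66,305:325]))
T=cloud("top",np.load("pics/top0.npy"))
print("t plate",med(T[168:175,252:258]),med(T[196:201,240:290]),"board",med(T[205:209,240:290]),"table",med(T[225:240,255:275]),"top",med(T[180:186,265:269]))
E
```

```text
w plate [0.5248 0.1746 0.1593] [0.5243 0.1117 0.1547] [0.586  0.2678 0.0519] board [0.5033 0.0455 0.019 ] table [ 0.4505  0.0245 -0.0002] top [0.5596 0.1481 0.084 ]
t plate [0.6024 0.1842 0.0507] [0.525  0.1541 0.051 ] board [0.5046 0.1596 0.0169] table [ 0.4309  0.159  -0.001 ] top [0.5644 0.145  0.0833]
```

```bash
python3 -m handwheel '[[0.049,0,-0.004,0,0,0,0],[0.049,0,0,0.01,0,0,0],[0.049,0,0,0.015,0,0,0],[0.049,0,0,0.015,0,0,0],[0.049,0,0,0,0,0,0],[0.049,0,0,0,0,0,0]]'
python3 look.py wrist w6
```

```text
time: 8.85
position: [0.4556, 0.1479, 0.112]
tool_rot: [-3.141, -0.0, 0.0]
ft_force: [-0.1, -0.1, 0.2]
grip_width: 0.565
grip_force: 7.2
8.85 [0.4556 0.1479 0.112 ] yaw 0.0026761233612822327 z [-0.0001  0.0001 -1.    ] 0.049162867717486056 7.237240299582481 [-0.0509 -0.1052  0.2041]
```

View pics/w6.png

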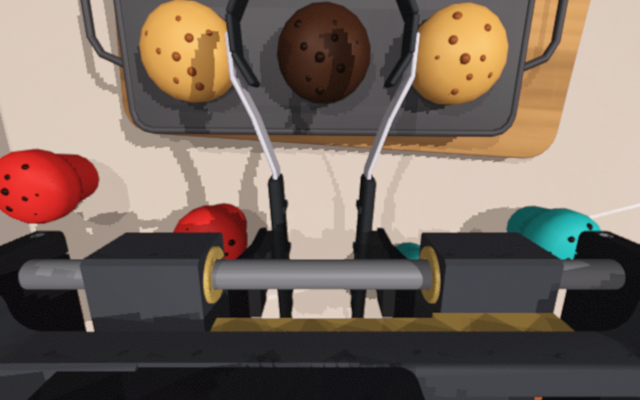

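The muffin (323,52) is centred between the tips. Descending.

```bash
python3 -m handwheel '[[0.049,0,0,0.01,0,0,0],[0.049,0,0,0.012,0,0,0],[0.049,0,0,0.012,0,0,0],[0.049,0,0,0.01,0,0,0],[0.049,0,0,0.007,0,0,0],[0.049,0,0,0.003,0,0,0],[0.049,0,0,0,0,0,0],[0.049,0,0,0,0,0,0]]'
python3 look.py wrist w7; python3 - <<'E'
from h import *
np.set_printoptions(precision=4,suppress=True)
z=np.load("pics/w7.npz");P=cloud("",z["d"],z);s=ctrl.get_state()
im=cv2.imread("pics/w7.png");h=cv2.cvtColor(im,cv2.COLOR_BGR2HSV)
q=P[:120,255:395].reshape(-1,3);t=q[(q[:,2]>.077)&(q[:,2]<.09)]
c=np.linalg.lstsq(np.c_[2*t,np.ones(len(t))],(t**2).sum(1),rcond=None)[0];print("choc sphere",c[:3],t.min(0),t.max(0))
print(s["position"])
E
```

```text
time: 9.9
position: [0.4558, 0.1478, 0.0584]
tool_rot: [3.142, -0.0, 0.001]
ft_force: [-0.4, 0.0, -1.8]
grip_width: 0.563
grip_force: 7.2
9.9 [0.4558 0.1478 0.0584] yaw -0.0022475033009934837 z [ 0.0008 -0.     -1.    ] 0.048953153803322005 7.237188220024109 [-0.3756  0.0142 -1.7855]
choc sphere [0.5592 0.148  0.0476] [0.5354 0.1233 0.077 ] [0.5702 0.1723 0.0877]
[0.4558 0.1478 0.0584]
```

View pics/w7.png

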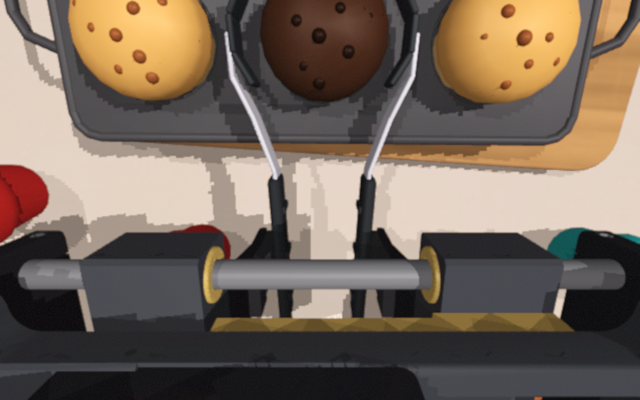

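The tips straddle the chocolate crown at the right height and stay clear of both neighbours. Closing.

```bash
python3 -m handwheel '[[0.047,0,0,0.001,0,0,0],[0.045,0,0,0,0,0,0],[0.043,0,0,0,0,0,0],[0.0415,0,0,0,0,0,0],[0.040,0,0,0,0,0,0],[0.038,0,0,0,0,0,0],[0.034,0,0,0,0,0,0],[0.03,0,0,0,0,0,0],[0.03,0,0,0,0,0,0],[0.03,0,0,0,0,0,0],[0.03,0,0,0,0,0,0]]' 27
```

```text
time: 11.32
position: [0.4555, 0.1478, 0.057]
tool_rot: [3.142, -0.0, 0.0]
ft_force: [-1.2, -0.2, -1.0]
grip_width: 0.454
grip_force: 27.0
```

Width is 39.5 mm at 27 N, as expected on a 56 mm crown. Lifting about 130 mm, so the underside ends 10 cm above the plate.

```bash
python3 -m handwheel '[[0.03,0,0,-0.003,0,0,0],[0.03,0,0,-0.006,0,0,0],[0.03,0,0,-0.01,0,0,0],[0.03,0,0,-0.015,0,0,0],[0.03,0,0,-0.018,0,0,0],[0.03,0,0,-0.02,0,0,0],[0.03,0,0,-0.02,0,0,0],[0.03,0,0,-0.018,0,0,0],[0.03,0,0,-0.012,0,0,0],[0.03,0,0,-0.006,0,0,0],[0.03,0,0,-0.003,0,0,0],[0.03,0,0,0,0,0,0]]'
python3 -m handwheel '[[0.03,0,0,0,0,0,0],[0.03,0,0,0,0,0,0],[0.03,0,0,0,0,0,0],[0.03,0,0,0,0,0,0]]'
python3 look.py wrist w8; python3 look.py scene s8;python3 - <<'E'
from h import *
np.set_printoptions(precision=4,suppress=True)
a=cv2.imread("pics/w8.png");b=cv2.imread("pics/s8.png")[130:330,180:430]
cv2.imwrite("pics/v8.png",np.hstack([a[:250,100:540][:, :],cv2.resize(b,(312,250))]))
z=np.load("pics/w8.npz");P=cloud("",z["d"],z);s=ctrl.get_state()
q=P[:120,255:395].reshape(-1,3);t=q[(q[:,2]>.20)&(q[:,2]<.225)]
print(t.min(0),t.max(0),s["position"])
E
```

```text
time: 12.82
position: [0.4553, 0.1477, 0.1877]
tool_rot: [3.141, -0.0, -0.001]
ft_force: [0.6, -1.0, -2.0]
grip_width: 0.455
grip_force: 27.0
time: 13.32
position: [0.4554, 0.1477, 0.1879]
tool_rot: [3.141, -0.0, -0.0]
ft_force: [-0.2, -0.9, -1.0]
grip_width: 0.45
grip_force: 27.0
13.325 [0.4554 0.1477 0.1879] yaw -0.0011184763283551846 z [-0.0002 -0.0001 -1.    ] 0.03915987635330904 26.995472609996796 [-0.2101 -0.9374 -1.0394]
13.375 [0.4555 0.1478 0.188 ] yaw -0.0028027514217837403 z [-0.     -0.0001 -1.    ] 0.03955221287265293 26.995544135570526 [-1.2379  0.7932 -1.1888]
[0.5238 0.1172 0.2   ] [0.5717 0.1784 0.2186] [0.4555 0.1477 0.188 ]
```

View pics/v8.png

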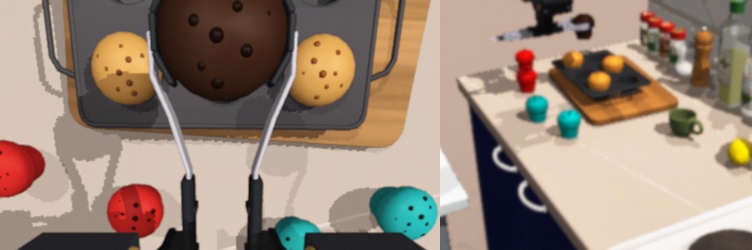

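The muffin is held in the tongs, with its top at about 0.215 m and its underside about 10 cm above the plate. The three golden muffins, the mug and the lemon are undisturbed. I'll check for creep over 1 s, then hand in.

```bash
python3 -m handwheel '[[0.03,0,0,0,0,0,0],[0.03,0,0,0,0,0,0],[0.03,0,0,0,0,0,0],[0.03,0,0,0,0,0,0],[0.03,0,0,0,0,0,0],[0.03,0,0,0,0,0,0],[0.03,0,0,0,0,0,0],[0.03,0,0,0,0,0,0]]'
python3 look.py wrist w9; python3 - <<'E'
from h import *
np.set_printoptions(precision=4,suppress=True)
ok=[]
for n in("w8","w9"):
    z=np.load(f"pics/{n}.npz");P=cloud("",z["d"],z)
    q=P[:120,265:385].reshape(-1,3);t=q[(q[:,2]>.205)&(q[:,2]<.225)]
    c=np.linalg.lstsq(np.c_[2*t,np.ones(len(t))],(t**2).sum(1),rcond=None)[0][:3];print(c,t[:,2].max());ok.append(c)
if np.abs(ok[0]-ok[1]).max()<.002: print(ctrl.close_job())
E
```

```text
time: 14.42
position: [0.4555, 0.1478, 0.188]
tool_rot: [3.142, -0.0, 0.0]
ft_force: [0.6, -0.7, -1.8]
grip_width: 0.453
grip_force: 27.0
14.425 [0.4555 0.1478 0.188 ] yaw -0.0018540949406723277 z [ 0.     -0.0001 -1.    ] 0.039441690687115796 26.99539840221405 [ 0.6201 -0.7482 -1.7687]
[0.5589 0.1488 0.1795] 0.2185929285698552
[0.5589 0.1488 0.1796] 0.21834666463913677
the job is handed in; nothing more can be done
None
```

The chocolate muffin is held upright and still in the tongs, its underside about 10 cm above the tin, and the job is handed in at about 14.4 s of the 48 s allowed.

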